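# Pack out the carver's clamp with the right pad

### The arm

A 7-joint arm with a two-finger parallel gripper is mounted at the origin on the work surface. World frame = base frame: x ahead of the robot, y to its left, z up, the work surface at z = 0. Lengths are in mm, angles in rad, forces in N, time in s.
With the tool pointing down it reaches from about 400 to 925 mm from the base axis. Payload 5.6 kg.
Tool frame: the origin (TCP) lies at the very end of the fingers, on their centre line; the grasp point (between the pads) lies 19 mm behind it (manip.tcp_to_grasp is the distance from the TCP to the grasp point, in mm); z points along the fingers, y is the line along which they close (so a half turn about z gives the same grasp; the last joint's range is limited). The gripper opens to 85 mm and grips with 20 to 120 N. Pads are 22 mm wide; open, the fingers measure 114 mm over their backs; the gripper's body (76 mm by 85 mm) begins 54 mm behind the grasp point. The pads swing forward as they close: fully open they stand 13 mm farther back than shut.
Start: joints at [-1.374, 0.468, -0.012, 1.603, 0.006, 1.071, -0.056], TCP at [154.421, 631.397, 231.29] pointing down, gripper open.
Joint ranges: [-2.53, 2.53], [-0.31, 2.02], [-1.57, 1.55], [0.28, 2.44], [-1.29, 4.43], [0.15, 1.84], [-2.92, 2.92]. Speed limits (rad/s): [2.57, 2.57, 3.14, 3.14, 3.14, 3.14, 3.14].

### API

Orientations are given as a unit quaternion [w, x, y, z].
In Python, from cell import manip, eyes gives the robot as it stands.
- The arm moves only by the shell command python3 -m inch 'ROWS' [OPENING]. ROWS is JSON, a list of rows, each a list of 2 entries, a list of its own where there are three numbers: the shift along the world's x, y, z scaled (see below), then the turn, a rotation vector about the world's x, y, z scaled (see below). A call has 1 to 5 rows; each row is the pose to reach, as a shift and turn from the pose commanded when the call began, turning the shorter way round; what a row does not reach only later rows make up. The controller multiplies each number of a shift by 500 mm and each number of a turn by 180 degrees. A row lasts 1/10 s, in which the tool goes at most 50 mm and 8.59 degrees, less where a joint would pass 70% of its speed; a pose out of reach is approached as far as the arm can. A call with a number of a shift or a turn outside -1 to 1 is refused whole. A call with a gripper value outside its range is refused whole. OPENING is the closure, from 0 (fully open) to 1 (shut), set as the call begins (- or left out, the last holds). The fingers move at their own pace and stop on an object; the grip force is fixed at half the most. Time passes only in rows, so rows that repeat a pose let the fingers close. It gives the time, the measured TCP pose, the force, the opening and the grip force at its end, in the units of the state.
- manip.read_state(): the state, without advancing time (a new reading comes with each control period).
- eyes.read_camera(name): name is "side" or "top" or "wrist"; returns a dict with "image" (384x512x3 uint8, blue, green, red), "fx", "fy", "cx", "cy" (pixels), "k1" (the pictures are not rectified: a ray, as slopes to the right and down, at radius r is drawn at 1 + k1 r^2 times it, then the intrinsics apply), "position" and "orientation" of the camera in the world. Camera axes: x right, y down, z forward; pixel columns grow to the right and rows downward; lengths in mm; the calibration is good to about 2 mm. A picture is of the moment at which its call begins. There is no depth.
- manip.close_job(): hands the job in; it is judged then, once.
Trained networks look in a picture, given as the dict that the camera call returned (one of the last four; its "shot" number tells which), for a name from the list of things; names that differ only in an ending like _2 or _b are one class to them, and where a whole thing is asked for, a point or a joint stands for the part that bears it (a point fixed in the world has none). Each returns a list of dicts, best first, with "p" (0 to 1); they miss things now and then, are a little off and sometimes report something else, mostly with a low value. They report only what shows in the picture. A call takes as long as a camera call. They do not tell look-alikes from the thing itself.
- eyes.cut_out(name, picture): "region" (384x512 bool, what is visible of it) and "extent" ([left, top, right, bottom] in pixels, round what is visible of it).
The state is a dict: "time_s": time; "q": joint angles; "qd": joint speeds; "tau": joint torques, N m; "ee_pos": TCP position; "orientation": TCP orientation; "contact_force": force on the tool from outside, world axes, zero at the start; "ft_torque": the same for the moment, N m; "grip_width": opening from 0.0 (shut) to 1.0 (fully open); "gripper_force": force on a finger pad.
Only numpy, scipy, OpenCV 4.12 (cv2) and the standard library are available. Lean on these libraries where they do the work, as an engineer would, in place of code of your own. Each camera call takes 0.05 s, during which the arm holds its last target. There are 200 camera calls.

### The job

Clamp the wood blank for carving: its clamping jaw has too little travel to reach it, so choose the one of the three rubber-faced pads whose thickness lets the jaw close the gap, backing the jaw off first if it leaves too little room. Stand the pad upright on the board, centred between blank and jaw with its rubber face towards the blank, then slide the jaw up until stop, blank, pad and jaw touch one another with no play, and let go. Leave the other two pads and everything else on the bench where they are.

Things in the scene. Friction and masses are not known exactly. Their poses are not given: they have to be found in the camera images.
- board: grey laminated clamping board fixed to the bench, 130 mm (x) by 350 mm (y), 18 mm thick; origin: centre of its underside; the jaw slides along its y. In y order on it: jaw (negative y), gap, blank, stop (positive y)
- jaw (a joint): sliding jaw, dark wood, position in m: 0 fully backed off, 0.024 fully forward, towards the blank; sliding friction about 4 N, stays where left. Jaw body 100 mm wide (board x), 85 mm deep, 34 mm high above the board
- jaw_face (a point): centre of the jaw's face that looks at the blank, 17 mm above the board; axes parallel to the board's, moves with the jaw. The board's y of it is -60 mm plus the jaw position
- jaw_handle (a point): point to grip on the jaw's handle, an upright wooden fin 50 mm long (board x), 20 mm thick (board y), from 34 to 80 mm above the board top; the point is 62 mm above the board top, on the fin's centre, 65 mm behind the jaw face
- stop_face (a point): centre of the face of the fixed stop that looks at the blank, 17 mm above the board, axes parallel to the board's; the stop is a dark wood batten 120 mm wide (board x), 28 mm thick, 34 mm high, screwed on at a different place each time
- blank: loose carving blank, light wood, 100 mm wide (x), 115 mm long (y), 34 mm high (38 mm with the flower carved on top); origin: centre of its underside; lies on the board against the stop or within 2 mm of it, axes parallel to the board's. About 250 g
- pad_thin: thinnest clamping pad, 24 mm thick (y): wood block 82 (x) by 16 mm, 40 high, with a rubber plate 8 thick, 100 long, 40 high on one long face (9 mm past the wood at both ends). On the wood a grip rib 66 long, 16 thick, 40 to 76 mm up, centred at y = -4 mm. Origin: underside centre of wood plus rubber; y points out of the rubber; z up. Starts upright, any yaw. 98 g
- pad_mid: middle clamping pad, 40 mm thick (y): wood block 82 (x) by 32 mm, 40 high, with a rubber plate 8 thick, 100 long, 40 high on one long face (9 mm past the wood at both ends). On the wood a grip rib 66 long, 16 thick, 40 to 76 mm up, centred at y = -4 mm. Origin: underside centre of wood plus rubber; y points out of the rubber; z up. Starts upright, any yaw. 124 g
- pad_thick: thickest clamping pad, 56 mm thick (y): wood block 82 (x) by 48 mm, 40 high, with a rubber plate 8 thick, 100 long, 40 high on one long face (9 mm past the wood at both ends). On the wood a grip rib 66 long, 16 thick, 40 to 76 mm up, centred at y = -4 mm. Origin: underside centre of wood plus rubber; y points out of the rubber; z up. Starts upright, any yaw. 150 g
- mallet: carver's mallet of light wood standing upright on its head, 90 mm in diameter to 100 mm high, thin handle above, 220 mm high in all; origin: centre of its underside; not to be disturbed
- chisel_a: carving chisel lying flat, 230 mm long, handle 26 mm thick towards its -x; origin on the bench near its middle; not to be disturbed
- chisel_b: carving chisel like the other with a broader blade; not to be disturbed
- cast: plaster cast 110 by 170 mm, 105 mm high, beyond the board; origin: centre of its underside; not to be disturbed
Not all that is in view belongs to the job. What is shaped like the blank but green, orange or yellow is not meant.

How it is judged (in metres and radians):
At the end, for the whole second after the job is handed in: One pad upright on the board, within 20 mm of its centre line, rubber to the blank; blank flat, square, at the stop (4 mm) and within 25 mm of the centre line; play between stop, blank, pad and jaw under 3 mm in all; pad, blank at rest; the other two pads within 30 mm of their starts (z of blank in the frame of board between 0.013 and 0.023 m and x of blank in the frame of board between -0.025 and 0.025 m and y of blank in the frame of stop_face between -0.0615 and -0.0535 m and angle between blank's own z axis and vertical below 0.08 rad and angle between the y axis of blank and the y axis of board, either way round below 0.08 rad and linear speed of blank below 0.02 m/s and ((z of pad_thin in the frame of board between 0.013 and 0.023 m and x of pad_thin in the frame of board between -0.02 and 0.02 m and angle between pad_thin's own z axis and vertical below 0.1 rad and angle between the y axis of pad_thin and the y axis of board, either way round below 0.1 rad and y of stop_face in the frame of pad_thin above 0.05 m and y of pad_thin in the frame of jaw_face between 0.008 and 0.016 m and y of stop_face in the frame of jaw_face below 0.142 m and linear speed of pad_thin below 0.02 m/s and distance of each of pad_mid, pad_thick from where it was at the start of the episode below 0.03 m) or (z of pad_mid in the frame of board between 0.013 and 0.023 m and x of pad_mid in the frame of board between -0.02 and 0.02 m and angle between pad_mid's own z axis and vertical below 0.1 rad and angle between the y axis of pad_mid and the y axis of board, either way round below 0.1 rad and y of stop_face in the frame of pad_mid above 0.05 m and y of pad_mid in the frame of jaw_face between 0.016 and 0.024 m and y of stop_face in the frame of jaw_face below 0.158 m and linear speed of pad_mid below 0.02 m/s and distance of each of pad_thin, pad_thick from where it was at the start of the episode below 0.03 m) or (z of pad_thick in the frame of board between 0.013 and 0.023 m and x of pad_thick in the frame of board between -0.02 and 0.02 m and angle between pad_thick's own z axis and vertical below 0.1 rad and angle between the y axis of pad_thick and the y axis of board, either way round below 0.1 rad and y of stop_face in the frame of pad_thick above 0.05 m and y of pad_thick in the frame of jaw_face between 0.024 and 0.032 m and y of stop_face in the frame of jaw_face below 0.174 m and linear speed of pad_thick below 0.02 m/s and distance of each of pad_thin, pad_mid from where it was at the start of the episode below 0.03 m))); the robot touches nothing.
It fails at once if the mallet is pushed or lifted more than 20 mm from its place or tipped (distance of mallet from where it was at the start of the episode above 0.02 m or angle between mallet's own z axis and vertical above 0.3 rad).
It fails at once if the narrow chisel is pushed or lifted more than 20 mm from its place (distance of chisel_a from where it was at the start of the episode above 0.02 m).
It fails at once if the broad chisel is pushed or lifted more than 20 mm from its place (distance of chisel_b from where it was at the start of the episode above 0.02 m).
It fails at once if the plaster cast is pushed or lifted more than 20 mm from its place (distance of cast from where it was at the start of the episode above 0.02 m).
It also fails if it takes over 67 s, if anything falls off the work surface, if the arm or the gripper's body presses on something with over 40 N, if the wrist force passes 120 N, or if a joint passes its speed limit or range.

## Working session

There is one attempt and no reset: what is moved stays moved. The work goes in short steps, Python scripts to look and compute and a shell command to move; the robot and the scene stay as the last step left them, time stands still between calls to the robot, and variables do not carry over. Pictures are saved under pics/ and viewed, at most 10 in all, crops included, and the job is handed in when it is done.

```bash
ls; mkdir -p pics; cat > h.py <<'E'
import numpy as np, cv2
from scipy.spatial.transform import Rotation as R
from cell import manip, eyes
def rot(q): return R.from_quat([q[1],q[2],q[3],q[0]])
def ray(p,uv):
    uv=np.atleast_2d(uv).astype(float)
    d=np.c_[(uv[:,0]-p['cx'])/p['fx'],(uv[:,1]-p['cy'])/p['fy']]
    s=d.copy()
    for _ in range(20): s=d/(1+p['k1']*(s**2).sum(1,keepdims=True))
    return rot(p['orientation']).apply(np.c_[s,np.ones(len(s))])
def onz(p,uv,z):
    r=ray(p,uv); c=np.array(p['position']); return c+r*((z-c[2])/r[:,2])[:,None]
def proj(p,X):
    c=rot(p['orientation']).inv().apply(np.atleast_2d(X)-np.array(p['position']))
    s=c[:,:2]/c[:,2:]; s=s*(1+p['k1']*(s**2).sum(1,keepdims=True))
    return np.c_[s[:,0]*p['fx']+p['cx'],s[:,1]*p['fy']+p['cy']]
E
python3 - <<'E'
from h import *
print(manip.read_state())
for n in ['side','top']:
    p=eyes.read_camera(n); cv2.imwrite(f'pics/{n}0.png',p['image'])
    print(n,{k:v for k,v in p.items() if k!='image'})
    for o in ['board','jaw','jaw_handle','blank','pad_thin','pad_mid','pad_thick','stop_face']:
        print(o,[(round(d['p'],2),[int(x) for x in d['extent']]) for d in eyes.cut_out(o,p)][:4])
E
```

```text
pics
{'time_s': 0.0, 'q': array([-1.37397948,  0.46835881, -0.01161709,  1.60362512,  0.00601536,
        1.07142674, -0.05628253]), 'qd': array([-0.00172998, -0.0012799 ,  0.00103428, -0.00118766,  0.00031403,
        0.00040345, -0.00112927]), 'tau': array([ 1.43746583e-03, -5.32392526e+01,  2.22141563e-02, -2.51313776e+01,
        1.14572383e-02,  7.67384365e-03,  6.20700803e-06]), 'ee_pos': array([154.31942104, 630.83339097, 230.34965516]), 'orientation': array([-4.09799821e-05,  1.19634340e-01,  9.92817621e-01, -8.90845135e-04]), 'contact_force': array([-0.3263271 ,  0.35787143, -0.01851298]), 'ft_torque': array([-0.01277089, -0.02870976,  0.00910088]), 'gripper_force': 0.0, 'grip_width': 1.0025469966237464}
side {'fx': 480.3477187101343, 'fy': 480.3477187101343, 'cx': 251.7349441971166, 'cy': 189.75194924733603, 'k1': -0.16822919922977997, 'position': array([  -48.77532665, -1070.34945268,  1356.89066915]), 'orientation': array([-0.3722756 ,  0.90057285, -0.20723032,  0.08622657]), 'shot': 1}
board [(0.92, [227, 160, 269, 214])]
jaw [(0.94, [237, 178, 266, 205]), (0.51, [184, 1
[... 516 characters left out ...]
7067, 'cx': 251.87998566043845, 'cy': 192.47255888172478, 'k1': -0.0015905011779238731, 'position': array([ 382.11100146,   83.33511076, 1197.50526863]), 'orientation': array([ 0.04129533, -0.6987872 ,  0.71271676, -0.04501062]), 'shot': 2}
board [(0.68, [162, 156, 270, 218]), (0.52, [228, 178, 260, 214])]
jaw [(0.7, [226, 175, 259, 212])]
jaw_handle [(0.65, [223, 179, 260, 211])]
blank [(0.94, [146, 114, 184, 141]), (0.83, [194, 241, 240, 281]), (0.74, [144, 257, 182, 301]), (0.68, [71, 219, 115, 265])]
pad_thin [(0.52, [318, 144, 333, 169])]
pad_mid [(0.94, [378, 194, 403, 224])]
pad_thick [(0.63, [300, 207, 334, 237])]
stop_face [(0.52, [164, 156, 188, 193]), (0.34, [174, 169, 219, 202])]
```

```bash
python3 -c "
import cv2
a=cv2.imread('pics/top0.png'); cv2.imwrite('pics/top0b.png',cv2.resize(a[90:330,40:440],None,fx=2,fy=2.0,interpolation=cv2.INTER_CUBIC))
a=cv2.imread('pics/side0.png'); cv2.imwrite('pics/side0b.png',cv2.resize(a[110:330,150:370],None,fx=2.7,fy=2.7,interpolation=cv2.INTER_CUBIC))"
```

```text
(no output)
```

View pics/top0b.png

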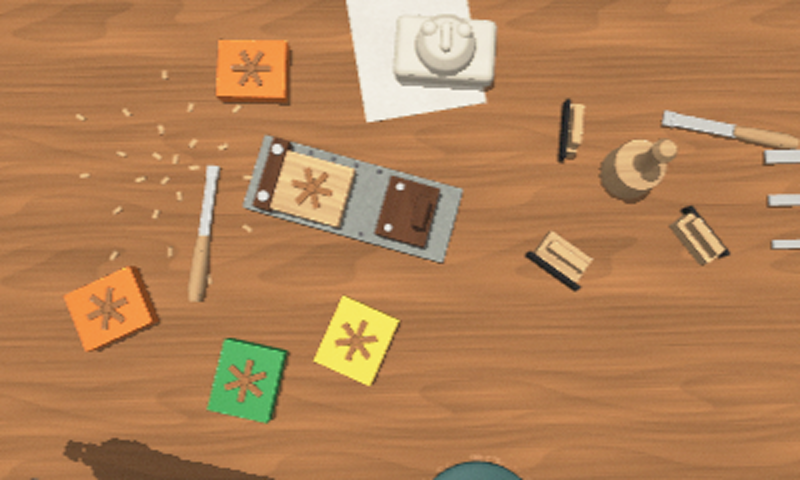

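View pics/side0b.png

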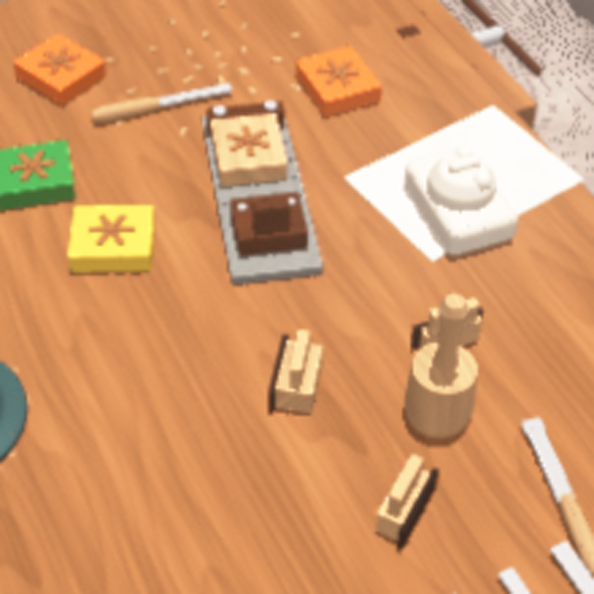

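The top view shows the board at crop corners (268,137), (462,187), (442,262), (245,207). The stop is at the left, then the blank, a gap of about 25 px, and the jaw. The three pads sit at (572,130), (562,258) and (700,235), with the mallet between them at (632,170).

```bash
python3 - <<'E'
from h import *
p=eyes.read_camera('top')
f=lambda l:np.array(l)/2+[40,90]
b=onz(p,f([(268,137),(462,187),(442,262),(245,207)]),18); print(b.round(0)); 
print(b.mean(0),[np.linalg.norm(b[i]-b[(i+1)%4]).round() for i in range(4)])
d=b[0]+b[3]-b[1]-b[2]; print('board y yaw',np.degrees(np.arctan2(d[1],d[0])))
print('pads(top z76)',onz(p,f([(575,130),(566,255),(704,234)]),76).round(0))
print('blank gap edge z34+18',onz(p,f([(354,163),(338,228)]),52).round(0),'jaw',onz(p,f([(388,174),(374,238)]),52).round(0))
print('mallet',onz(p,f([(632,172)]),100).round(0),'cast',onz(p,f([(445,55)]),90).round(0))
w=eyes.read_camera('wrist'); print({k:v for k,v in w.items() if k!='image'})
s=manip.read_state(); print(rot(s['orientation']).as_matrix().round(3))
T=rot(s['orientation']); print('cam in tool',T.inv().apply(w['position']-s['ee_pos']), (T.inv()*rot(w['orientation'])).as_matrix().round(3))
E
```

```text
[[648. 338.  18.]
 [556.  11.  18.]
 [431.  47.  18.]
 [529. 376.  18.]]
[541.02051451 192.87269768  18.        ] [np.float64(340.0), np.float64(131.0), np.float64(343.0), np.float64(125.0)]
board y yaw 73.77590392148139
pads(top z76) [[ 637. -171.   76.]
 [ 435. -148.   76.]
 [ 464. -369.   76.]]
blank gap edge z34+18 [[594. 189.  52.]
 [488. 216.  52.]] jaw [[575. 134.  52.]
 [470. 158.  52.]]
mallet [[ 563. -253.  100.]] cast [[762.  37.  90.]]
{'fx': 328.49060068880203, 'fy': 328.49060068880203, 'cx': 259.1126924519463, 'cy': 186.99258679845366, 'k1': -0.029856029091721494, 'position': array([ 80.34277215, 648.8514494 , 374.09703994]), 'orientation': array([0.11779851, 0.77751856, 0.61072401, 0.0927609 ]), 'shot': 4}
[[-0.971  0.238  0.   ]
 [ 0.238  0.971 -0.   ]
 [-0.    -0.    -1.   ]]
cam in tool [  76.08071554   -0.61190485 -142.81792298] [[ 0.001 -0.955 -0.296]
 [ 1.     0.001  0.001]
 [-0.    -0.296  0.955]]
```

```bash

python3 -m inch '[[[0.056,-0.062,0.007],[0,0,0]],[[0.112,-0.124,0.014],[0,0,0]],[[0.167,-0.187,0.02],[0,0,0]],[[0.222,-0.249,0.027],[0,0,0]],[[0.278,-0.311,0.033],[0,0,0]]]'
python3 -m inch '[[[0.056,-0.062,0.007],[0,0,0]],[[0.112,-0.124,0.014],[0,0,0]],[[0.167,-0.187,0.02],[0,0,0]],[[0.222,-0.249,0.027],[0,0,0]],[[0.278,-0.311,0.033],[0,0,0]]]'
python3 -m inch '[[[0.056,-0.062,0.007],[0,0,0]],[[0.112,-0.124,0.014],[0,0,0]],[[0.167,-0.187,0.02],[0,0,0]],[[0.222,-0.249,0.027],[0,0,0]],[[0.278,-0.311,0.033],[0,0,0]]]'
python3 -m inch '[[[0,0,0],[0,0,0]],[[0,0,0],[0,0,0]]]'
python3 - <<'E'
from h import *
import pickle
p=eyes.read_camera('wrist'); pickle.dump(p,open('w1.pkl','wb'))
cv2.imwrite('pics/w1.png',cv2.resize(p['image'],(800,600),interpolation=cv2.INTER_CUBIC))
print(p['position'],p['orientation'])
E
```

```text
time_s: 1.5
ee_pos: [294.3, 474.6, 248.2]
orientation: [0.0, 0.12, 0.993, 0.0]
contact_force: [0.2, 0.2, 0.9]
grip_width: 1.0
gripper_force: 0.0
time_s: 2.0
ee_pos: [433.4, 319.1, 264.8]
orientation: [0.0, 0.12, 0.993, 0.0]
contact_force: [0.2, -0.9, 0.7]
grip_width: 1.001
gripper_force: 0.0
time_s: 2.5
ee_pos: [572.4, 163.6, 281.3]
orientation: [0.0, 0.12, 0.993, 0.0]
contact_force: [0.0, 0.4, -0.2]
grip_width: 1.001
gripper_force: 0.0
time_s: 2.7
ee_pos: [571.7, 164.0, 280.7]
orientation: [-0.0, 0.121, 0.993, 0.0]
contact_force: [-0.4, 1.5, -0.5]
grip_width: 0.999
gripper_force: 0.0
[497.72339023 181.65685718 423.46724612] [0.11782096 0.77823758 0.60983918 0.09252382]
```

View pics/w1.png

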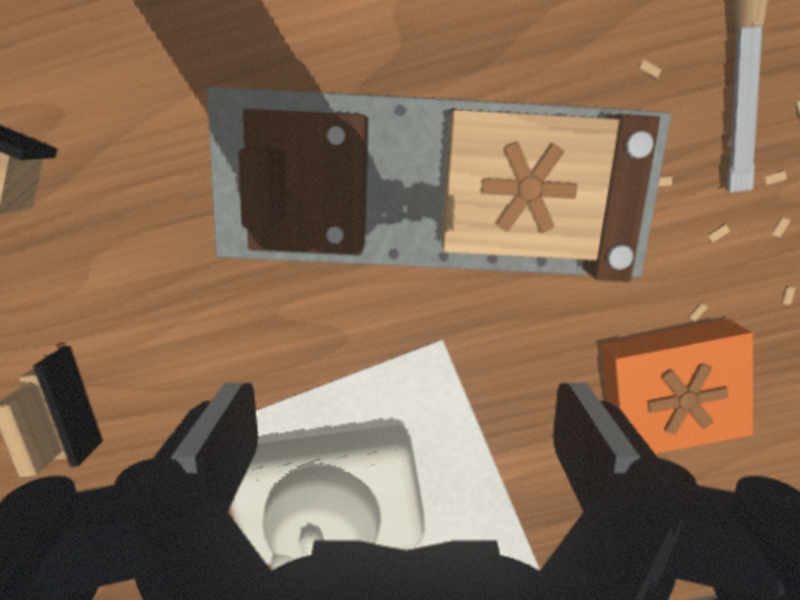

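The wrist view is clear. Board corners are at about (210,89), (668,112), (641,277) and (219,255). The jaw's front top edge runs (366,115)–(362,253), the blank's near edge (453,110)–(443,252) and the stop's face (619,117)–(599,262).

```bash
python3 - <<'E'
from h import *
import pickle
p=pickle.load(open('w1.pkl','rb')); f=lambda l:np.array(l)/1.5625
b=onz(p,f([(210,89),(668,112),(641,277),(219,255)]),18); print(b.round(0),[np.linalg.norm(b[i]-b[(i+1)%4]).round() for i in range(4)])
c=b.mean(0); d=b[1]+b[2]-b[0]-b[3]; ya=d/np.linalg.norm(d); print('c',c,'yaw',np.degrees(np.arctan2(ya[1],ya[0])))
x=np.array([ya[1],-ya[0],0])
for n,l,z in [('jaw',[(366,115),(362,253)],52),('blank near',[(453,110),(443,252)],52),('stop',[(619,117),(599,262)],52),('blank far',[(617,118),(598,261)],52),('jawback',[(245,111),(249,251)],52),('fin front',[(285,150),(284,230)],98),('pad',[(57,153),(4,122)],40),('pad',[(68,345),(102,440)],40)]:
    q=onz(p,f(l),z); print(n,q.round(0).tolist(),((q-c)@ya).round(1),((q-c)@x).round(1))
E
```

```text
[[432.  49.  18.]
 [529. 378.  18.]
 [654. 344.  18.]
 [553.  13.  18.]] [np.float64(343.0), np.float64(129.0), np.float64(346.0), np.float64(127.0)]
c [541.96536678 196.01204435  18.        ] yaw 73.31781924787195
jaw [[480.0, 159.0, 52.0], [573.0, 131.0, 52.0]] [-53.6 -53.8] [-49.1  48. ]
blank near [[491.0, 217.0, 52.0], [586.0, 189.0, 52.0]] [5.8 6. ] [-55.3  44.3]
stop [[522.0, 328.0, 52.0], [621.0, 301.0, 52.0]] [120.8 123.2] [-57.1  46. ]
blank far [[522.0, 327.0, 52.0], [620.0, 300.0, 52.0]] [119.6 122.3] [-56.3  45.3]
jawback [[457.0, 79.0, 52.0], [551.0, 50.0, 52.0]] [-136.8 -137.6] [-47.9  50.6]
fin front [[489.0, 108.0, 98.0], [537.0, 92.0, 98.0]] [ -99.3 -100.8] [-25.   24.7]
pad [[449.0, -69.0, 40.0], [419.0, -98.0, 40.0]] [-280.2 -316.7] [-13.4 -33.9]
pad [[591.0, -125.0, 40.0], [681.0, -135.0, 40.0]] [-293.8 -277.3] [139.5 228.3]
```

Jaw position is about 6 mm, and with the blank against the stop the gap runs from about 67 mm (jaw back) to 43 mm (jaw forward). The thick pad (56) therefore fits, and 40 does not reach. Next I grip the handle and back the jaw off.

```bash

python3 -m inch '[[[-0.025,-0.033,-0.06],[0,0,-0.003]],[[-0.05,-0.066,-0.12],[0,0,-0.006]],[[-0.076,-0.099,-0.18],[0,0,-0.009]],[[-0.102,-0.131,-0.24],[0,0,-0.012]],[[-0.127,-0.163,-0.301],[0,0,-0.015]]]'
python3 -m inch '[[[0,0,0],[0,0,0]],[[0,0,-0.05],[0,0,0]],[[0,0,-0.1],[0,0,0]],[[0,0,-0.132],[0,0,0]],[[0,0,-0.132],[0,0,0]]]'
python3 -m inch '[[[0,0,0],[0,0,0]],[[0,0,0],[0,0,0]],[[0,0,0],[0,0,0]],[[0,0,0],[0,0,0]],[[0,0,0],[0,0,0]]]' 0.6
python3 - <<'E'
from h import *
s=manip.read_state();print(s['ee_pos'],s['contact_force'],s['grip_width'],rot(s['orientation']).as_matrix()[:,1])
E
```

```text
time_s: 3.25
ee_pos: [506.6, 85.0, 129.5]
orientation: [0.0, 0.141, 0.99, 0.001]
contact_force: [0.8, -0.5, -0.4]
grip_width: 1.001
gripper_force: 0.0
time_s: 3.75
ee_pos: [507.3, 85.4, 63.5]
orientation: [-0.001, 0.142, 0.99, 0.0]
contact_force: [-0.4, -0.0, -0.1]
grip_width: 0.999
gripper_force: 0.0
time_s: 4.25
ee_pos: [508.2, 83.5, 64.8]
orientation: [0.0, 0.143, 0.99, 0.0]
contact_force: [-0.1, 0.4, -0.3]
grip_width: 0.399
gripper_force: 0.0
[508.19907586  83.52128024  64.78904094] [-0.11917414  0.36345266 -0.28959601] 0.39875930811099114 [2.83067900e-01 9.59099690e-01 5.90254751e-04]
```

```bash

python3 -m inch '[[[0,0,0],[0,0,0]],[[0,0,0],[0,0,0]],[[0,0,0],[0,0,0]],[[0,0,0],[0,0,0]],[[0,0,0],[0,0,0]]]' 0.9
python3 -m inch '[[[-0.001,-0.003,0],[0,0,0]],[[-0.002,-0.006,0],[0,0,0]],[[-0.003,-0.009,0],[0,0,0]],[[-0.003,-0.009,0],[0,0,0]]]'

```

```text
time_s: 4.75
ee_pos: [508.0, 83.1, 64.7]
orientation: [0.0, 0.143, 0.99, 0.0]
contact_force: [-2.0, -0.6, 5.7]
grip_width: 0.223
gripper_force: 58.6
time_s: 5.15
ee_pos: [506.8, 79.3, 64.7]
orientation: [0.0, 0.143, 0.99, 0.0]
contact_force: [-0.3, 3.5, 4.5]
grip_width: 0.228
gripper_force: 59.0
```

```bash

python3 -m inch '[[[-0.0006,-0.002,0],[0,0,0]],[[-0.0012,-0.004,0],[0,0,0]],[[-0.0012,-0.004,0],[0,0,0]]]'
python3 -m inch '[[[-0.0006,-0.002,0],[0,0,0]],[[-0.0012,-0.004,0],[0,0,0]],[[-0.0012,-0.004,0],[0,0,0]]]'

```

```text
time_s: 5.45
ee_pos: [506.2, 77.2, 64.7]
orientation: [0.0, 0.143, 0.99, 0.0]
contact_force: [-0.3, 3.3, 6.0]
grip_width: 0.225
gripper_force: 59.0
time_s: 5.75
ee_pos: [505.7, 75.5, 64.6]
orientation: [0.0, 0.143, 0.99, 0.001]
contact_force: [0.4, 4.5, 5.0]
grip_width: 0.224
gripper_force: 59.1
```

```bash

python3 -m inch '[[[-0.0006,-0.002,0],[0,0,0]],[[-0.0012,-0.004,0],[0,0,0]],[[-0.0012,-0.004,0],[0,0,0]]]'
python3 -m inch '[[[-0.0006,-0.002,0],[0,0,0]],[[-0.0012,-0.004,0],[0,0,0]],[[-0.0012,-0.004,0],[0,0,0]]]'

```

```text
time_s: 6.05
ee_pos: [505.7, 75.5, 64.6]
orientation: [0.001, 0.142, 0.99, 0.002]
contact_force: [3.2, 9.3, 1.1]
grip_width: 0.227
gripper_force: 58.8
time_s: 6.35
ee_pos: [505.7, 75.4, 64.7]
orientation: [0.002, 0.142, 0.99, 0.003]
contact_force: [4.2, 15.0, -1.0]
grip_width: 0.222
gripper_force: 58.9
```

```bash

python3 -m inch '[[[0.001,0.004,0],[0,0,0]],[[0.001,0.004,0],[0,0,0]],[[0.001,0.004,0],[0,0,0]],[[0.001,0.004,0],[0,0,0]]]' 0
python3 -m inch '[[[0,0,0.08],[0,0,0]],[[0,0,0.17],[0,0,0]],[[0,0,0.25],[0,0,0]],[[0,0,0.34],[0,0,0]]]'
python3 -m inch '[[[-0.01,-0.04,0],[0,0,0.045]],[[-0.02,-0.08,0],[0,0,0.09]],[[-0.03,-0.12,0],[0,0,0.135]],[[-0.04,-0.16,0],[0,0,0.18]],[[-0.05,-0.2,0],[0,0,0.225]]]'
python3 -m inch '[[[-0.01,-0.04,0],[0,0,0.045]],[[-0.02,-0.08,0],[0,0,0.09]],[[-0.03,-0.12,0],[0,0,0.135]],[[-0.04,-0.16,0],[0,0,0.183]],[[-0.04,-0.16,0],[0,0,0.183]]]'
python3 - <<'E'
from h import *
import pickle
p=eyes.read_camera('wrist'); pickle.dump(p,open('w2.pkl','wb'))
cv2.imwrite('pics/w2.png',cv2.resize(p['image'],(800,600),interpolation=cv2.INTER_CUBIC))
s=manip.read_state();print(s['ee_pos'],rot(s['orientation']).as_matrix()[:,1])
for n in ['thin','mid','thick']: print(n,[(round(d['p'],2),(np.array(d['extent'])*1.5625).astype(int)) for d in eyes.cut_out('pad_'+n,p)])
E
```

```text
time_s: 6.75
ee_pos: [504.1, 71.9, 64.0]
orientation: [-0.0, 0.143, 0.99, -0.0]
contact_force: [-0.3, 0.1, 0.0]
grip_width: 0.893
gripper_force: 0.0
time_s: 7.15
ee_pos: [503.7, 72.1, 235.4]
orientation: [-0.001, 0.143, 0.99, -0.0]
contact_force: [-0.0, 1.3, -0.3]
grip_width: 0.998
gripper_force: 0.0
time_s: 7.65
ee_pos: [478.9, -28.5, 234.2]
orientation: [-0.0, -0.211, 0.978, -0.0]
contact_force: [-0.0, 0.8, -0.9]
grip_width: 1.0
gripper_force: 0.0
time_s: 8.15
ee_pos: [458.3, -110.3, 234.2]
orientation: [-0.0, -0.476, 0.88, -0.0]
contact_force: [-0.6, 1.3, 0.2]
grip_width: 0.996
gripper_force: 0.0
[ 458.86400718 -108.53451322  234.22940379] [-8.35746808e-01  5.49114951e-01  2.06062256e-04]
thin [(0.71, array([  0,  72, 205, 228]))]
mid []
thick [(0.58, array([353, 103, 455, 258]))]
```

View pics/w2.png

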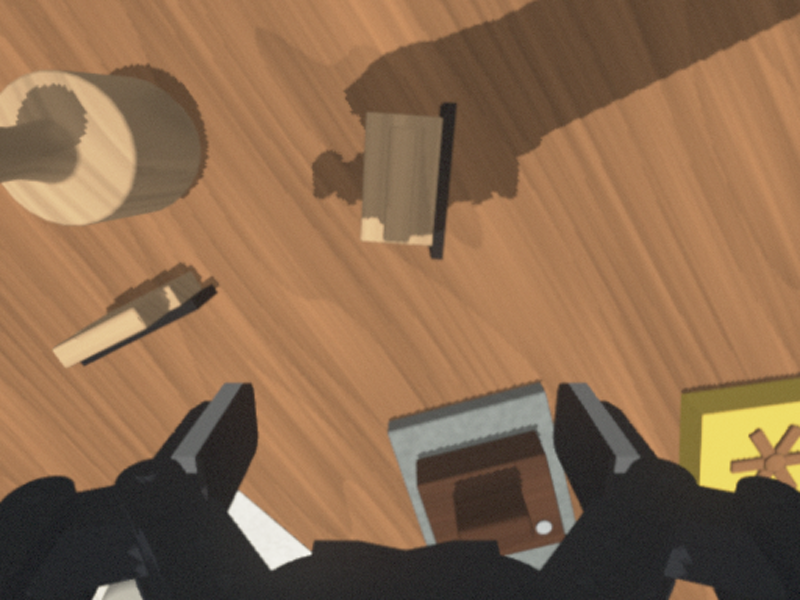

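The thick pad is at (361–456, 103–258), its rubber edge on the right running (456,104)–(441,258). The thin pad is at lower left and the mallet at upper left.

```bash
python3 - <<'E'
from h import *
import pickle
p=pickle.load(open('w2.pkl','rb')); f=lambda l:np.array(l)/1.5625
q=onz(p,f([(456,104),(442,258),(443,104),(431,258),(367,112),(361,241)]),40); print(q.round(1).tolist())
L=lambda a,b:np.linalg.norm(a-b)
print('rubber len',L(q[0],q[1]),L(q[2],q[3]),'wood',L(q[4],q[5]))
a=(q[0]-q[1])+(q[2]-q[3]);a/=np.linalg.norm(a); 
w=(q[4]-q[5]); print('dir', np.degrees(np.arctan2(a[1],a[0])), np.degrees(np.arctan2(w[1],w[0])))
y=np.array([a[1],-a[0],0]); y=y if y@[-.84,.55,0]>0 else -y
m=[q[0:2].mean(0),q[2:4].mean(0),q[4:6].mean(0)]
print('y yaw',np.degrees(np.arctan2(y[1],y[0])),'thick',(m[0]-m[2])@y,'rub',(m[0]-m[1])@y)
o=m[2]+y*((m[0]-m[2])@y)/2; o=o+a*((m[0]+m[2])/2-o)@a
print('origin',o,'rib',o-4*y)
E
```

```text
[[380.2, -171.6, 40.0], [439.3, -93.2, 40.0], [386.9, -176.0, 40.0], [445.6, -97.3, 40.0], [429.0, -197.9, 40.0], [478.4, -132.7, 40.0]]
rubber len 98.21994470500375 98.16642995452648 wood 81.83025228351349
dir -126.86556389081434 -127.15268071483968
y yaw 143.13443610918566 thick 54.88681934550879 rub 7.720136458179256
origin [ 431.73242492 -148.8598319    39.96333476] rib [ 434.93260644 -151.25958985   39.96333476]
```

```bash

python3 -m inch '[[[-0.023,-0.042,-0.06],[0,0,-0.01]],[[-0.047,-0.084,-0.12],[0,0,-0.02]],[[-0.047,-0.084,-0.2],[0,0,-0.02]],[[-0.047,-0.084,-0.24],[0,0,-0.02]],[[-0.047,-0.084,-0.24],[0,0,-0.02]]]'
python3 -m inch '[[[0,0,-0.06],[0,0,0]],[[0,0,-0.1],[0,0,0]],[[0,0,-0.13],[0,0,0]],[[0,0,-0.13],[0,0,0]]]'
python3 -m inch '[[[0,0,0],[0,0,0]],[[0,0,0],[0,0,0]],[[0,0,0],[0,0,0]],[[0,0,0],[0,0,0]],[[0,0,0],[0,0,0]]]' 0.5

```

```text
time_s: 8.85
ee_pos: [434.1, -147.7, 111.8]
orientation: [-0.002, -0.449, 0.893, 0.002]
contact_force: [0.3, -0.0, 0.3]
grip_width: 1.0
gripper_force: 0.0
time_s: 9.25
ee_pos: [436.0, -148.3, 48.9]
orientation: [-0.001, -0.45, 0.893, 0.001]
contact_force: [-0.3, -0.1, 1.0]
grip_width: 1.0
gripper_force: 0.0
time_s: 9.75
ee_pos: [436.3, -149.1, 49.7]
orientation: [0.0, -0.449, 0.893, -0.0]
contact_force: [0.4, -0.1, 0.5]
grip_width: 0.5
gripper_force: 0.0
```

```bash

python3 -m inch '[[[0,0,0],[0,0,0]],[[0,0,0],[0,0,0]],[[0,0,0],[0,0,0]],[[0,0,0],[0,0,0]],[[0,0,0],[0,0,0]]]' 0.97
python3 -m inch '[[[0,0,0.04],[0,0,0]],[[0,0,0.1],[0,0,0]],[[0,0,0.17],[0,0,0]],[[0,0,0.26],[0,0,0]],[[0,0,0.26],[0,0,0]]]'
python3 - <<'E'
from h import *
s=manip.read_state();print(s['ee_pos'],rot(s['orientation']).as_matrix()[:,1],s['contact_force'])
y=np.array([.283,.959]);h=np.array([505.7,75.4])
for t in (-26.6,-29.,-24):print(h+y*(125+t)-4*y)
E
```

```text
time_s: 10.25
ee_pos: [436.1, -149.2, 49.3]
orientation: [0.0, -0.449, 0.893, -0.0]
contact_force: [0.5, -0.4, 0.9]
grip_width: 0.175
gripper_force: 60.8
time_s: 10.75
ee_pos: [439.4, -150.1, 184.2]
orientation: [0.004, -0.449, 0.893, -0.003]
contact_force: [-0.0, 0.5, -1.5]
grip_width: 0.178
gripper_force: 60.5
[ 439.35783215 -150.1091443   184.22770183] [-0.80260596  0.59643776 -0.00925633] [-0.03694936  0.46953888 -1.47333502]
[532.4152 165.9296]
[531.736 163.628]
[533.151 168.423]
```

```bash

python3 -m inch '[[[0.022,0.07,0],[0,0,-0.043]],[[0.044,0.14,0],[0,0,-0.086]],[[0.066,0.21,0],[0,0,-0.129]],[[0.088,0.28,0],[0,0,-0.172]],[[0.11,0.349,0],[0,0,-0.215]]]'
python3 -m inch '[[[0.022,0.07,0],[0,0,-0.043]],[[0.044,0.14,0],[0,0,-0.086]],[[0.066,0.21,0],[0,0,-0.129]],[[0.088,0.279,0],[0,0,-0.173]],[[0.088,0.279,0],[0,0,-0.173]]]'
python3 -m inch '[[[0,0,-0.06],[0,0,0]],[[0,0,-0.12],[0,0,0]],[[0,0,-0.12],[0,0,0]],[[0,0,-0.12],[0,0,0]]]'
python3 - <<'E'
from h import *
import pickle
p=eyes.read_camera('wrist'); pickle.dump(p,open('w3.pkl','wb'))
cv2.imwrite('pics/w3.png',cv2.resize(p['image'],(800,600),interpolation=cv2.INTER_CUBIC))
s=manip.read_state();print(s['ee_pos'],rot(s['orientation']).as_matrix()[:,1])
E
```

```text
time_s: 11.25
ee_pos: [490.6, 26.8, 178.3]
orientation: [-0.001, -0.125, 0.992, 0.0]
contact_force: [1.3, -0.5, -1.1]
grip_width: 0.173
gripper_force: 60.5
time_s: 11.75
ee_pos: [534.8, 171.0, 177.9]
orientation: [-0.0, 0.14, 0.99, 0.001]
contact_force: [-0.2, 0.2, -2.3]
grip_width: 0.175
gripper_force: 60.5
time_s: 12.15
ee_pos: [534.5, 164.1, 118.8]
orientation: [-0.001, 0.143, 0.99, -0.001]
contact_force: [-0.2, 0.9, -0.8]
grip_width: 0.175
gripper_force: 60.4
[535.44778487 164.5284577  119.85804798] [2.83312385e-01 9.59027669e-01 1.52542021e-04]
```

View pics/w3.png

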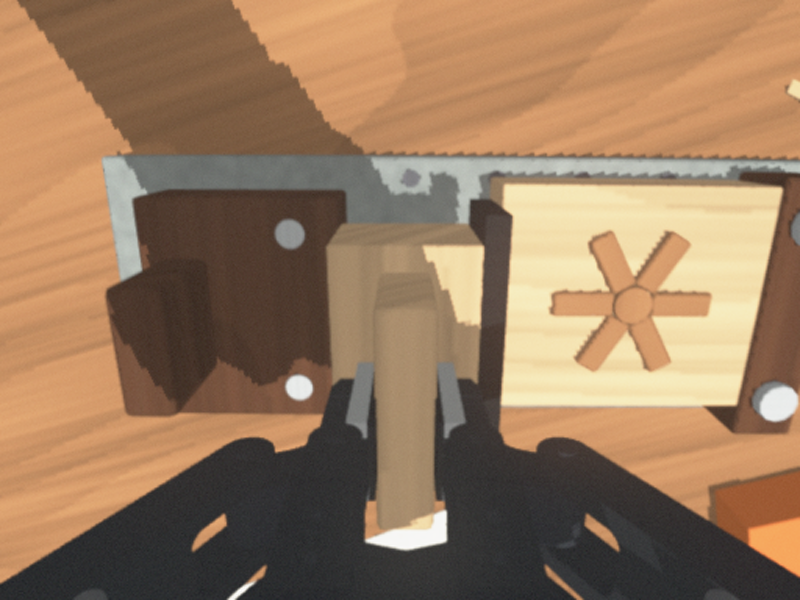

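```bash
python3 - <<'E'
from h import *
import pickle
p=pickle.load(open('w3.pkl','rb')); f=lambda l:np.array(l)/1.5625
y=np.array([.283,.959,0]);x=np.array([.959,-.283,0]);c=np.array([505.7,75.4,0])+125*y
for n,l,z in [('jaw',[(346,192)],52),('blank near',[(495,180)],52),('blank xends',[(782,185),(740,404)],52),('stop',[(783,190),(744,402)],52),('rub front top',[(511,215)],110),('rub back top',[(482,240)],110),('wood back top',[(328,246)],110),('wood back bottom',[(343,225)],70),('rub end bottom',[(472,200)],70)]:
    q=onz(p,f(l),z); print(n,((q-c)@y).round(1),((q-c)@x).round(1))
E
```

```text
jaw [-56.1] [-50.9]
blank near [3.8] [-55.7]
blank xends [121.6 123.6] [-54.5  45.7]
stop [122.4 125.3] [-52.5  44.7]
rub front top [-0.9] [-50.4]
rub back top [-9.2] [-42.9]
wood back top [-55.5] [-41.]
wood back bottom [-55.6] [-40.6]
rub end bottom [-7.5] [-49.9]
```

```bash
python3 - <<'E'
from h import *
import pickle
f=lambda l:np.array(l)/1.5625
y=np.array([.283,.959,0]);x=np.array([.959,-.283,0]);c=np.array([505.7,75.4,0])+125*y
for w,L in [('w1',[('boardend',[(210,89)],18),('jawback',[(245,111)],52),('jawfront',[(367,113)],52),('blank',[(453,110)],52),('blankbot',[(446,109)],18)]),
 ('w3',[('boardend',[(104,157)],18),('jawback',[(135,197)],52),('jawfront',[(346,192)],52),('blank',[(495,180)],52),('blankstop',[(782,185)],52)])]:
  p=pickle.load(open(w+'.pkl','rb'))
  for n,l,z in L:
    q=onz(p,f(l),z); print(w,n,((q-c)@y).round(1),((q-c)@x).round(1))
p=pickle.load(open('w3.pkl','rb'))['image']
cv2.imwrite('pics/w3c.png',cv2.resize(p[90:280,50:340],(800,524),interpolation=cv2.INTER_CUBIC))
E
```

```text
w1 boardend [-171.2] [-63.3]
w1 jawback [-135.6] [-47.8]
w1 jawfront [-51.8] [-50.]
w1 blank [7.] [-54.7]
w1 blankbot [4.7] [-56.7]
w3 boardend [-172.4] [-63.8]
w3 jawback [-142.5] [-49.2]
w3 jawfront [-56.1] [-50.9]
w3 blank [3.8] [-55.7]
w3 blankstop [121.6] [-54.5]
```

View pics/w3c.png

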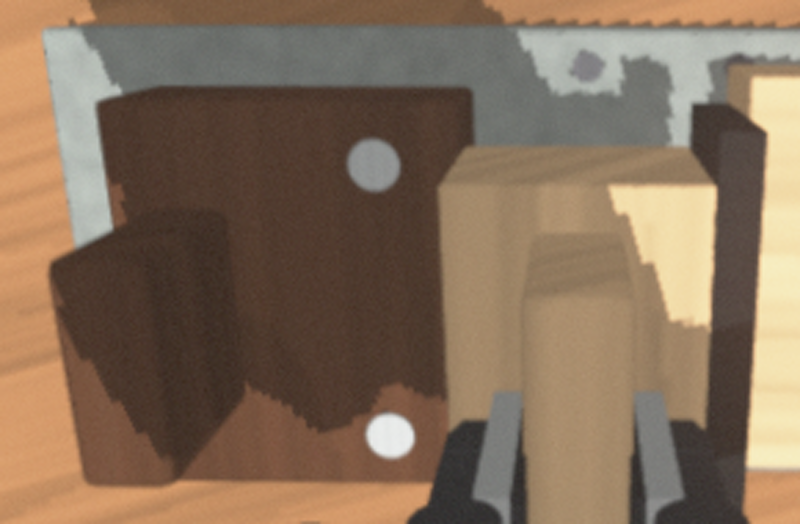

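The blank's top edge is actually at crop (750,75), and the lower line at (730,68) is its bottom edge. That puts the blank at about +7 mm, the jaw at −60, and the pad from −55.7 to +0.2, so it is clear on both sides and I can lower it.

```bash

python3 -m inch '[[[0.0006,0.002,-0.03],[0,0,0]],[[0.0006,0.002,-0.06],[0,0,0]],[[0.0006,0.002,-0.08],[0,0,0]],[[0.0006,0.002,-0.096],[0,0,0]],[[0.0006,0.002,-0.096],[0,0,0]]]'
python3 -m inch '[[[0,0,-0.003],[0,0,0]],[[0,0,-0.006],[0,0,0]],[[0,0,-0.006],[0,0,0]]]'

```

```text
time_s: 12.7
ee_pos: [534.4, 165.5, 69.8]
orientation: [-0.001, 0.143, 0.99, -0.001]
contact_force: [0.1, 0.3, -1.4]
grip_width: 0.175
gripper_force: 60.5
time_s: 13.0
ee_pos: [535.5, 166.0, 68.5]
orientation: [0.0, 0.143, 0.99, 0.0]
contact_force: [-0.7, 0.4, -1.0]
grip_width: 0.174
gripper_force: 60.5
```

```bash

python3 -m inch '[[[0,0,-0.002],[0,0,0]],[[0,0,-0.003],[0,0,0]],[[0,0,-0.003],[0,0,0]],[[0,0,-0.003],[0,0,0]]]'

```

```text
time_s: 13.4
ee_pos: [535.5, 165.9, 67.3]
orientation: [0.0, 0.143, 0.99, 0.0]
contact_force: [-1.1, -0.3, 4.9]
grip_width: 0.175
gripper_force: 61.3
```

```bash

python3 -m inch '[[[0,0,0.001],[0,0,0]],[[0,0,0.001],[0,0,0]],[[0,0,0.001],[0,0,0]],[[0,0,0.001],[0,0,0]],[[0,0,0.001],[0,0,0]]]' 0
python3 -m inch '[[[0,0,0.04],[0,0,0]],[[0,0,0.1],[0,0,0]],[[0,0,0.18],[0,0,0]],[[-0.03,-0.09,0.18],[0,0,0]],[[-0.06,-0.181,0.18],[0,0,0]]]'
python3 -m inch '[[[0,0,0],[0,0,0]],[[0,0,-0.08],[0,0,0]],[[0,0,-0.15],[0,0,0]],[[0,0,-0.184],[0,0,0]],[[0,0,-0.184],[0,0,0]]]'
python3 -m inch '[[[0,0,0],[0,0,0]],[[0,0,0],[0,0,0]],[[0,0,0],[0,0,0]],[[0,0,0],[0,0,0]],[[0,0,0],[0,0,0]]]' 0.6

```

```text
time_s: 13.9
ee_pos: [535.3, 165.9, 67.2]
orientation: [-0.0, 0.143, 0.99, -0.0]
contact_force: [-0.2, -0.2, 0.3]
grip_width: 0.991
gripper_force: 0.0
time_s: 14.4
ee_pos: [506.0, 75.7, 158.6]
orientation: [0.002, 0.141, 0.99, 0.001]
contact_force: [0.6, -0.5, -0.2]
grip_width: 0.997
gripper_force: 0.0
time_s: 14.9
ee_pos: [503.4, 75.2, 62.9]
orientation: [-0.002, 0.143, 0.99, -0.001]
contact_force: [0.0, 0.9, 0.7]
grip_width: 0.999
gripper_force: 0.0
time_s: 15.4
ee_pos: [505.7, 75.6, 65.9]
orientation: [0.001, 0.143, 0.99, 0.0]
contact_force: [0.4, -0.0, -0.4]
grip_width: 0.404
gripper_force: 0.0
```

```bash

python3 -m inch '[[[0,0,0],[0,0,0]],[[0,0,0],[0,0,0]],[[0,0,0],[0,0,0]],[[0,0,0],[0,0,0]],[[0,0,0],[0,0,0]]]' 0.9
python3 -m inch '[[[0.001,0.003,0],[0,0,0]],[[0.002,0.006,0],[0,0,0]],[[0.003,0.009,0],[0,0,0]],[[0.004,0.012,0],[0,0,0]],[[0.004,0.012,0],[0,0,0]]]'
python3 -m inch '[[[0.0006,0.002,0],[0,0,0]],[[0.0012,0.004,0],[0,0,0]],[[0.0012,0.004,0],[0,0,0]]]'
python3 -m inch '[[[0.0006,0.002,0],[0,0,0]],[[0.0012,0.004,0],[0,0,0]],[[0.0012,0.004,0],[0,0,0]]]'

```

```text
time_s: 15.9
ee_pos: [505.5, 75.6, 65.7]
orientation: [0.0, 0.143, 0.99, 0.0]
contact_force: [-2.2, 1.0, 6.3]
grip_width: 0.225
gripper_force: 58.8
time_s: 16.4
ee_pos: [507.0, 80.5, 65.7]
orientation: [-0.0, 0.144, 0.99, -0.0]
contact_force: [-2.9, -3.3, 7.8]
grip_width: 0.226
gripper_force: 59.3
time_s: 16.7
ee_pos: [507.5, 82.2, 65.7]
orientation: [-0.0, 0.144, 0.99, -0.0]
contact_force: [-4.2, -2.7, 8.2]
grip_width: 0.226
gripper_force: 59.3
time_s: 17.0
ee_pos: [508.1, 84.1, 65.7]
orientation: [-0.0, 0.144, 0.99, -0.001]
contact_force: [-3.2, -3.7, 9.1]
grip_width: 0.227
gripper_force: 59.3
```

```bash

for i in 1 2; do :; done
python3 -m inch '[[[0.0006,0.002,0],[0,0,0]],[[0.0012,0.004,0],[0,0,0]],[[0.0012,0.004,0],[0,0,0]]]'
python3 -m inch '[[[0.0006,0.002,0],[0,0,0]],[[0.0012,0.004,0],[0,0,0]],[[0.0012,0.004,0],[0,0,0]]]'
python3 -m inch '[[[0.0006,0.002,0],[0,0,0]],[[0.0012,0.004,0],[0,0,0]],[[0.0012,0.004,0],[0,0,0]]]'

```

```text
time_s: 17.3
ee_pos: [508.6, 86.1, 65.7]
orientation: [-0.0, 0.144, 0.99, -0.001]
contact_force: [-4.3, -3.2, 9.4]
grip_width: 0.227
gripper_force: 59.3
time_s: 17.6
ee_pos: [508.9, 87.1, 65.7]
orientation: [-0.001, 0.144, 0.99, -0.001]
contact_force: [-5.0, -5.3, 10.2]
grip_width: 0.223
gripper_force: 59.6
time_s: 17.9
ee_pos: [508.9, 87.1, 65.7]
orientation: [-0.001, 0.145, 0.989, -0.002]
contact_force: [-8.2, -10.7, 14.5]
grip_width: 0.23
gripper_force: 59.9
```

```bash

python3 -m inch '[[[0.0006,0.002,0],[0,0,0]],[[0.0012,0.004,0],[0,0,0]],[[0.0018,0.006,0],[0,0,0]],[[0.0018,0.006,0],[0,0,0]],[[0.0018,0.006,0],[0,0,0]]]'
python3 -m inch '[[[0,0,0],[0,0,0]],[[0,0,0],[0,0,0]],[[0,0,0],[0,0,0]],[[0,0,0],[0,0,0]],[[0,0,0],[0,0,0]]]' 0
python3 -m inch '[[[-0.002,-0.006,0.03],[0,0,0]],[[-0.002,-0.006,0.1],[0,0,0]],[[-0.002,-0.006,0.19],[0,0,0]],[[0.05,0.03,0.27],[0,0,0]],[[0.1,0.06,0.36],[0,0,0]]]'
python3 -m inch '[[[0,0.05,0.02],[0,0,0]],[[0,0.06,0.06],[0,0,0]],[[0,0.06,0.06],[0,0,0]],[[0,0.06,0.06],[0,0,0]]]'
python3 - <<'E'
from h import *
import pickle
p=eyes.read_camera('wrist'); pickle.dump(p,open('w4.pkl','wb'))
cv2.imwrite('pics/w4.png',cv2.resize(p['image'],(800,600),interpolation=cv2.INTER_CUBIC))
E
```

```text
time_s: 18.4
ee_pos: [508.9, 87.1, 65.7]
orientation: [-0.002, 0.146, 0.989, -0.004]
contact_force: [-10.5, -18.4, 17.4]
grip_width: 0.225
gripper_force: 60.8
time_s: 18.9
ee_pos: [511.2, 94.9, 65.2]
orientation: [-0.0, 0.143, 0.99, 0.0]
contact_force: [-0.4, -0.1, 0.1]
grip_width: 0.994
gripper_force: 0.0
time_s: 19.4
ee_pos: [559.2, 123.2, 244.6]
orientation: [0.001, 0.143, 0.99, 0.0]
contact_force: [1.9, 1.1, -0.6]
grip_width: 1.003
gripper_force: 0.0
time_s: 19.8
ee_pos: [558.9, 152.4, 271.8]
orientation: [0.0, 0.143, 0.99, 0.0]
contact_force: [-0.1, 0.1, 0.1]
grip_width: 1.001
gripper_force: 0.0
```

View pics/w4.png

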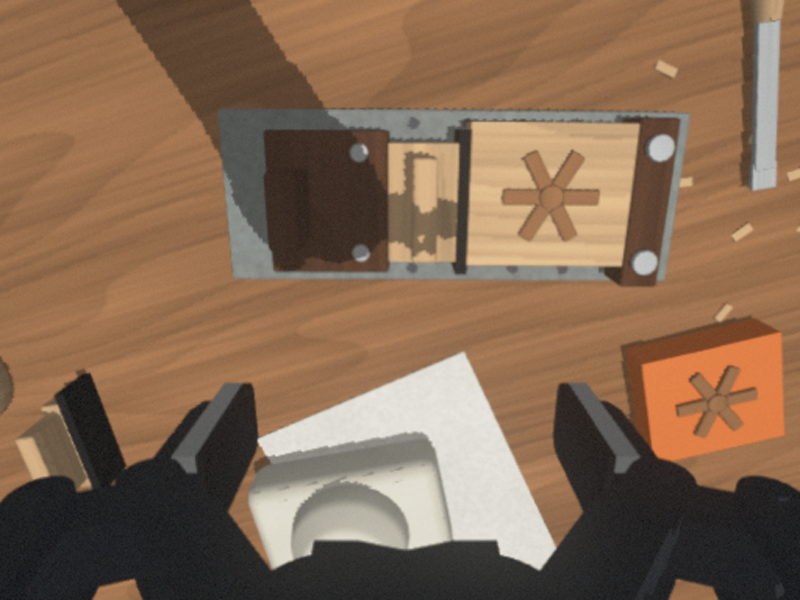

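The stop, blank (467–640), pad (388–468, rubber at 462 facing the blank) and jaw (edge at 388) sit tight and square, with the pad centred. The gripper is clear of everything, so I am handing in.

```bash
python3 -c "
from cell import manip
print(manip.close_job())"
```

```text
the job is handed in; nothing more can be done
None
```

The blank is clamped with the thick pad (56 mm), rubber face to the blank and jaw pushed up until it stopped; the job is handed in at about 20 s, but the verdict was not shown.

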